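# Screw the lid back on the stock canister

### The arm

A 6-joint arm with a two-finger parallel gripper is mounted at the origin on the work surface. World frame = base frame: x ahead of the robot, y to its left, z up, the work surface at z = 0. Lengths are in m, angles in rad, forces in N, time in s.
With the tool pointing down it reaches from about 0.325 to 1 m from the base axis. Payload 5.1 kg.
Tool frame: the origin (TCP) lies midway between the tips of the shut fingers; the grasp point (between the pads) lies 19 mm behind it; z points along the fingers, y is the direction in which the jaws open and shut (so a half turn about z gives the same grasp; the last joint's range is limited). The gripper opens to 85 mm and grips with 20 to 120 N. Pads are 22 mm wide; open, the fingers measure 114 mm over their backs; the gripper's body (76 mm by 85 mm) begins 54 mm behind the grasp point. The pads swing forward as they close: fully open they stand 13 mm farther back than shut.
Start: joints at [1.187, 0.124, 1.65, -0, 1.367, -0.083], TCP at [0.193, 0.621, 0.231] pointing down, gripper open.
Joint ranges: [-2.61, 2.61], [-1.02, 2.33], [0.03, 2.71], [-1.35, 4.49], [0.32, 2.68], [-2.91, 2.91]. Speed limits (rad/s): [2.57, 2.57, 3.14, 3.14, 3.14, 3.14].

### API

Orientations are given as a 3x3 rotation matrix whose columns are the frame's x, y, z axes.
In Python, from rig import ctrl, optics gives the robot as it stands.
- The arm moves only by the tool step_arm, never from a script. Its argument "deltas" is a list that holds one entry, the list of rows, each a list of 6 numbers: the shift along the tool's x, y, z in cm, then the turn, a rotation vector about the tool's x, y, z in rad. A call has 1 to 20 rows; each row shifts and turns the pose as measured when the row begins, along the tool's axes as they then stand; what a row does not reach is not made up. A row lasts 1/10 s, in which the tool goes at most 50 mm and 8.59 degrees, less where a joint would pass 70% of its speed; a pose out of reach is approached as far as the arm can. A call with a gripper value outside its range is refused whole. "fingers" is the gripper command: -1 is fully open, 1 is shut, values between are in proportion, set as the call begins (left out, the last holds). The fingers move at their own pace and stop on an object; "newtons" is the grip in N (left out, the last holds). Time passes only in rows, so rows that do not move let the fingers close. It gives the time, the measured TCP pose, the force and the opening at its end, in the units of the state.
- ctrl.sense(): the state, without advancing time (a new reading comes with each control period).
- optics.capture(name): name is "scene" or "top"; returns (picture, depth): 400x640x3 uint8, red, green, blue; 400x640 float32, m along the optical axis (not along the pixel's ray), 0 where there is no reading.
- optics.get_calibration(name): a dict with "K" (3x3 intrinsics, pixels), "rvec" (rotation vector, rad) and "tvec" (3), from world to camera coordinates, as OpenCV has them. Camera axes: x right, y down, z forward; pixel columns grow to the right and rows downward; lengths in m; the calibration is good to about 2 mm. A picture is of the moment at which its call begins. get_calibration takes no time and is no camera call.
- ctrl.close_job(): hands the job in, once; it reports no verdict.
The state is a dict: "time": time; "joint_positions": joint angles; "dq": joint speeds; "joint_efforts": joint torques, N m; "tool_pos": TCP position; "eef_rot": TCP orientation; "contact_force": force on the tool from outside, world axes, zero at the start; "torque": the same for the moment, N m; "width": opening from 0.0 (shut) to 1.0 (fully open).
Only numpy, scipy, OpenCV 4.12 (cv2) and the standard library are available. Lean on these libraries where they do the work, as an engineer would, in place of code of your own. Each camera call takes 0.05 s, during which the arm holds its last target. There are 200 camera calls.

### The job

Close the open canister in the rack with the large blue lid that lies on the bench. Set the lid level on the neck and turn it backwards (anticlockwise seen from above), resting on the thread, until it rides over the thread's end and drops in; then screw it down clockwise until it is fully home on the rim, without overtightening it, and let go. Feel your way with a light hand, never forcing the thread, and leave everything else on the bench where it is.

Things in the scene. Friction and masses are not known exactly. Their poses are not given: they have to be found in the camera images.
- lid_center (a point): Centre of the large blue twelve-sided lid: on its axis, half-way up (11 mm over its lower edge). 62 mm across flats (64 over corners), 22 mm high, about 45 g, lying open side down on the bench. z is up, out of its flat top; x points at the middle of one of the 12 flats, each 16.6 mm wide. Inside it is 19 mm deep with three small lugs 120 deg apart, 4 mm above the lower edge, at an angle to x not given.
- neck_rim (a point): Centre of the rim of the open canister (the only one without a lid); z up. The round neck is 48 mm across (54.2 over the thread), bevelled at the rim; the flat shoulder is 26 mm below this point. Right-hand thread, three starts 120 deg apart at angles not given, 7 mm down per third of a turn clockwise. The lid has under 1 mm of side play. Closed canisters, yellow lids 31 mm in radius, stand 125 mm away.
- canister: The same canister, natural white, 76 mm square; origin at the centre of its underside, z up, rim 118 mm above it. It stands fast in its rack pocket. Lid on the thread but not in it: lid_center is 2 mm below to 5 mm above the rim centre, wherever it lands. Turned backwards while held lightly down, it climbs to about 5 mm above (a third of a turn at most), then drops 7 mm, to about 2 mm below.
- thread_ends: The upper ends of the three thread ridges (their last 20 degrees), part of the canister and just below its rim, over which the lid rides before it drops; same origin and axes as the canister, their angles are not given.
- lid_home (a point): Point on the canister's axis where lid_center lies when the lid is fully home, its inside on the rim: 8 mm below neck_rim. From the drop to here is about a third of a turn clockwise, 6 mm down; there the lid stops sinking and, within about 30 deg more, turns stiff (0.2 N m is snug; 0.6 N m is too much).
- small_lid: Smaller red lid, 46 mm across, 16 mm high, origin under its centre; does not fit; leave it.
- scoop: Small aluminium scoop with black handle, on the bench; leave it.
- tray: Shallow blue tray 120 x 160 x 35 mm with screws in it; leave it.
- tape: Roll of brown tape, 96 mm across, 48 mm high; leave it.
- marker: Black marker pen with red cap, lying; leave it.
- caliper: Digital caliper, 210 mm long, lying; leave it.
Mind the look-alikes: they are no part of the job. Of the things that look like the part that bears lid_center, the larger one is meant.

How it is judged:
By the outcome, as a careful person would: the job done as asked, in the order asked, and still so for the second after the job is handed in, with the robot touching nothing.
It also fails if it takes over 67 s, if anything falls off the work surface, if the arm or the gripper's body presses on something with over 40 N, if the wrist force passes 120 N, or if a joint passes its speed limit or range.

## Working session

There is one attempt and no reset: what is moved stays moved. The work goes in short steps, Python scripts to look and compute and a tool call to move; the robot and the scene stay as the last step left them, time stands still between calls to the robot, and variables do not carry over. Pictures are saved under pics/ and viewed, about 8 in all and at most 12, crops included, and the job is handed in when it is done.

Besides the shell and the picture viewer there is one more tool, called after "Emit:" by a JSON object that holds its "fn" and its "kwargs". step_arm: Moves the arm, as the interface text tells. Its arguments: {"type":"object","properties":{"deltas":{"type":"array","items":{"type":"array","items":{"type":"array","items":{"type":"number"}}}},"fingers":{"type":"number"},"newtons":{"type":"number"}},"required":["deltas"]}

```bash
mkdir -p pics; cat > h.py <<'E'
import numpy as np, cv2
from rig import ctrl, optics
def cal(n):
    c=optics.get_calibration(n); R=cv2.Rodrigues(np.array(c["rvec"],float))[0]
    return np.array(c["K"]),R,np.array(c["tvec"],float).ravel()
def ray(n,uv,z):
    K,R,t=cal(n); o=-R.T@t; d=R.T@np.linalg.inv(K)@np.array([uv[0],uv[1],1.])
    return o+d*(z-o[2])/d[2]
def cloud(n,D):
    K,R,t=cal(n); v,u=np.mgrid[:D.shape[0],:D.shape[1]]
    P=np.stack([(u-K[0,2])/K[0,0]*D,(v-K[1,2])/K[1,1]*D,D],-1)
    return (P-t)@R
def save(f,im): cv2.imwrite(f,im[...,::-1])
E
python3 - <<'E'
from h import *
for n in("scene","top"):
    im,D=optics.capture(n); np.savez(n+".npz",im=im,D=D); K,R,t=cal(n); print(n,K[0,0],-R.T@t,R[2])
    np.save
a=np.load("scene.npz")["im"];b=np.load("top.npz")["im"]
save("pics/scene.png",a);save("pics/top.png",b)
s=ctrl.sense();print(s)
E
```

```text
scene 363.4228760161889 [1.17965075 0.16403356 0.76937908] [-0.69229761 -0.13282097 -0.70928317]
top 504.83184047816525 [0.26012792 0.00936393 1.34694845] [ 0.2257811   0.02564411 -0.97384048]
{'time': 0.1, 'joint_positions': array([ 1.18737050e+00,  1.24456927e-01,  1.65157501e+00, -2.38841955e-05,
        1.36748859e+00, -8.26171564e-02]), 'dq': array([-0.00111642, -0.00130897, -0.00382319,  0.00064304,  0.0003328 ,
        0.00037276]), 'joint_efforts': array([ 3.16842816e-04, -4.24930537e+01, -3.66653574e+01, -3.80637312e-05,
        3.86470958e-03,  4.72679901e-06]), 'tool_pos': array([0.1924227 , 0.62027351, 0.2301427 ]), 'eef_rot': array([[-9.55098587e-01,  2.96287359e-01, -6.99522507e-04],
       [ 2.96288154e-01,  9.55096907e-01, -1.79663695e-03],
       [ 1.35790966e-04, -1.92322564e-03, -9.99998141e-01]]), 'contact_force': array([-0.39096293,  0.54907286,  0.63618137]), 'torque': array([ 0.01570788, -0.00129044,  0.03499462]), 'width': 0.9952731544375415}
```

View pics/scene.png

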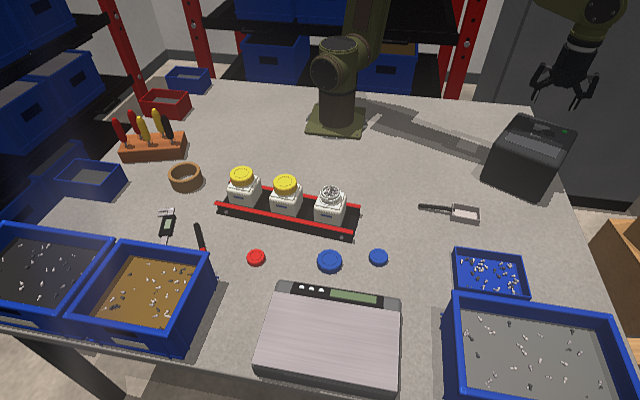

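View pics/top.png

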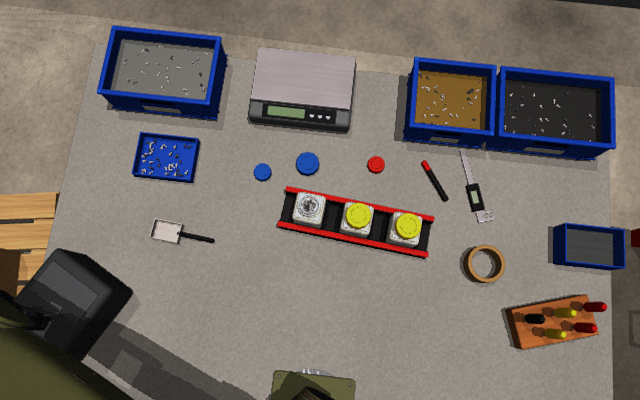

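```bash
cat > m.py <<'E'
from h import *
b=np.load("top.npz");im,D=b["im"],b["D"]
c=cv2.resize(im[135:255,235:435],None,fx=4,fy=4,interpolation=cv2.INTER_CUBIC)
a=np.load("scene.npz");c2=cv2.resize(a["im"][165:280,230:400],None,fx=4.7,fy=4.7,interpolation=cv2.INTER_CUBIC)[:, :800]
save("pics/c1.png",c);save("pics/c2.png",c2[:600])
for n,f in(("top",b),("scene",a)):
    P=cloud(n,f["D"]);h=cv2.cvtColor(f["im"],cv2.COLOR_RGB2HSV)
    for nm,m in(("blue",cv2.inRange(h,(100,120,60),(125,255,255))),("yel",cv2.inRange(h,(22,120,100),(35,255,255))),("red",cv2.inRange(h,(0,150,80),(8,255,255)))):
        k,l,st,ce=cv2.connectedComponentsWithStats(m)
        for i in range(1,k):
            if 80<st[i,4]<900:
                p=P[l==i]; z=np.percentile(p[:,2],80); 
                q=p[abs(p[:,2]-z)<.004]
                print(n,nm,st[i],ce[i].round(1),"z",z.round(4),"topc",((q.max(0)+q.min(0))/2).round(4),"mean",q.mean(0).round(4),"ext",np.ptp(q,0).round(3))
    # white neck: points above shoulder near canister
    q=P[(P[...,2]>.09)&(P[...,2]<.16)&(P[...,0]>.3)&(P[...,0]<.7)&(abs(P[...,1])<.35)]
    print(n,len(q),np.histogram(q[:,2],bins=14,range=(.09,.16))[0])
E
python3 m.py
```

```text
top blue [127 108  74  10 132] [164.3 112.8] z 0.0238 topc [0.7467 0.5044 0.0237] mean [0.7472 0.5106 0.0229] ext [0.005 0.207 0.008]
top blue [415 139  55   8 103] [440.8 142.7] z 0.0223 topc [ 0.7478 -0.2764  0.0217] mean [ 0.7477 -0.2764  0.0215] ext [0.005 0.149 0.006]
top blue [502 149  77  10 127] [537.8 153.1] z 0.0221 topc [ 0.7474 -0.5442  0.0219] mean [ 0.7476 -0.5433  0.0213] ext [0.004 0.201 0.008]
top blue [296 152  23  22 396] [307.1 162.9] z 0.0256 topc [0.6475 0.0865 0.0256] mean [0.6466 0.086  0.0245] ext [0.06  0.061 0.008]
top blue [254 164  17  16 227] [261.9 171.6] z 0.0198 topc [0.6101 0.2061 0.0197] mean [0.6105 0.206  0.0187] ext [0.042 0.045 0.008]
top blue [565 223  61  46 394] [595.  246.6] z 0.0714 topc [ 0.5009 -0.6658  0.0713] mean [ 0.4977 -0.6673  0.0704] ext [0.101 0.153 0.008]
top yel [346 203  26  25 500] [358.  214.9] z 0.1299 topc [ 0.4989 -0.0592  0.1298] mean [ 0.499  -0.0589  0.1287] ext [0.058 0.06  0.008]
top yel [396 213  26  26 511] [408.1 225.4] z 0.1297 topc [ 0.4868 -0.1841  0.1297] mean [ 0.4865 -0.184   0.1285] ext [0.06  0.061 0.008]

[... 2084 characters left out ...]
495  -0.1469] mean [-1.1048  0.494  -0.1469] ext [0.016 0.047 0.007]
scene red [128 109  12  24 112] [132.4 119.5] z 0.148 topc [ 0.2971 -0.6197  0.1475] mean [ 0.2972 -0.6179  0.1476] ext [0.017 0.013 0.006]
scene red [112 117  13  24 144] [117.6 128.4] z 0.1453 topc [ 0.3457 -0.6436  0.1452] mean [ 0.3487 -0.6417  0.145 ] ext [0.018 0.018 0.007]
scene red [214 201 139  34 642] [283.9 217.2] z 0.0427 topc [ 0.5468 -0.0681  0.0422] mean [ 0.5472 -0.0607  0.0418] ext [0.053 0.395 0.007]
scene red [247 249  18  17 226] [255.  256.7] z 0.0187 topc [ 0.6691 -0.1045  0.0181] mean [ 0.6692 -0.1037  0.0177] ext [0.044 0.044 0.006]
scene 1912 [308 281 178  62  87 136 219 535 106   0   0   0   0   0]
```

View pics/c1.png

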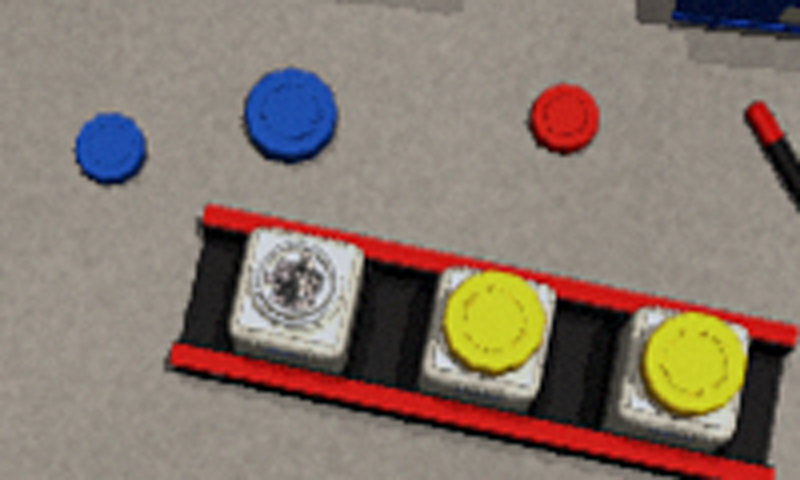

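View pics/c2.png

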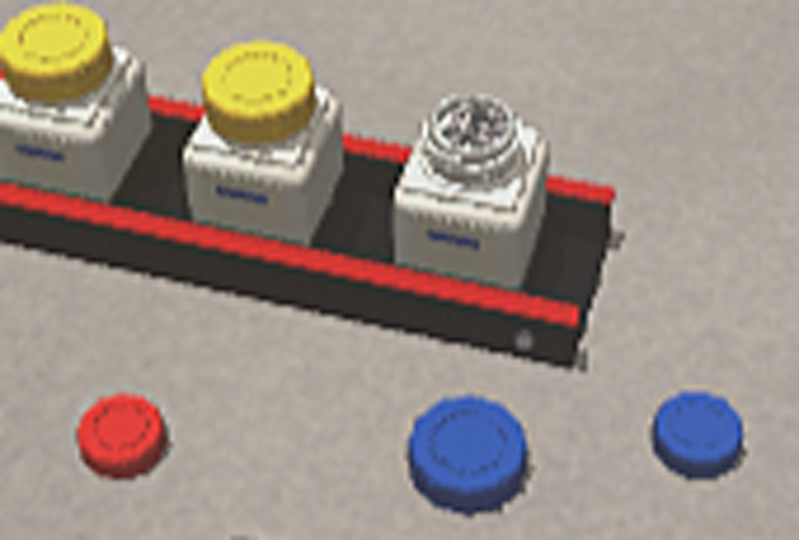

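The large blue lid is at top px (307,163) and scene px (329,259). It is 23 px wide, against 17 px for the small blue lid at (262,172) and the red one at (376,164), so it is the larger one meant. The open canister's rim is at about (309,206) in the top view. Next I refine these positions.

```bash
cat > m2.py <<'E'
from h import *
from scipy.optimize import least_squares
def fit(pts,r):
    f=lambda c:np.hypot(pts[:,0]-c[0],pts[:,1]-c[1])-r
    return least_squares(f,pts.mean(0)[:2],loss="soft_l1",f_scale=.001).x
def hullfit(n,mask,z):
    cs,_=cv2.findContours(mask,cv2.RETR_EXTERNAL,cv2.CHAIN_APPROX_NONE)
    c=max(cs,key=cv2.contourArea)[:,0]; return np.array([ray(n,p,z) for p in c])
if __name__=="__main__":
  for n in("top","scene"):
    f=np.load(n+".npz");P=cloud(n,f["D"]);h=cv2.cvtColor(f["im"],cv2.COLOR_RGB2HSV)
    K,R,t=cal(n);o=-R.T@t
    g=P[(abs(P[...,0]-.65)<.08)&(abs(P[...,1]-.0)<.05)&(abs(P[...,2])<.02)]; print(n,"bench z",np.median(g[:,2]))
    for nm,m,c0,zt in(("lid",cv2.inRange(h,(100,120,40),(125,255,255)),(.648,.085),.022),("y1",cv2.inRange(h,(20,120,60),(35,255,255)),(.499,-.061),.127),("y2",cv2.inRange(h,(20,120,60),(35,255,255)),(.487,-.186),.127)):
        m=m*(np.hypot(P[...,0]-c0[0],P[...,1]-c0[1])<.045)
        q=P[m>0]; zt_=np.median(q[q[:,2]>np.percentile(q[:,2],60)][:,2])
        C=hullfit(n,m.astype(np.uint8),zt)
        # keep far-side contour (top edge silhouette)
        d=C[:,:2].mean(0)-o[:2]; c=C[:,:2].mean(0)
        far=C[((C[:,:2]-c)@(d/np.linalg.norm(d)))>0.004]
        print(n,nm,"ztop",zt_.round(4),"ctr",fit(far,.0315).round(4))
    q=P[(np.hypot(P[...,0]-.511,P[...,1]-.063)<.04)&(P[...,2]>.118)&(P[...,2]<.14)]
    r=np.hypot(q[:,0]-.511,q[:,1]-.063)
    print(n,"rim n",len(q),"z",np.percentile(q[:,2],[10,50,90]).round(4),"ctr",((q.max(0)+q.min(0))/2).round(4),"ext",np.ptp(q,0).round(4),"enc",cv2.minEnclosingCircle(q[:,:2].astype(np.float32)))
    q=P[(np.hypot(P[...,0]-.511,P[...,1]-.063)<.06)&(P[...,2]>.09)&(P[...,2]<.106)]
    print("shoulder z",np.median(q[:,2]),"box",cv2.minAreaRect(q[:,:2].astype(np.float32)))
E
python3 m2.py
```

```text
top bench z 0.0010480259969022244
top lid ztop 0.0256 ctr [0.6451 0.0866]
top y1 ztop 0.1298 ctr [ 0.4967 -0.0588]
top y2 ztop 0.1296 ctr [ 0.4852 -0.1826]
top rim n 282 z [0.1188 0.122  0.1259] ctr [0.5109 0.0646 0.125 ] ext [0.0516 0.0533 0.0139] enc ((0.5115809440612793, 0.06441520154476166), 0.027050498872995377)
shoulder z 0.09789891399503724 box ((0.5113212466239929, 0.06456368416547775), (0.07352548837661743, 0.07277953624725342), 85.35574340820312)
scene bench z 0.0017460995071957401
scene lid ztop 0.0249 ctr [0.651  0.0832]
scene y1 ztop 0.1294 ctr [ 0.5006 -0.0627]
scene y2 ztop 0.1295 ctr [ 0.4887 -0.1872]
scene rim n 230 z [0.1193 0.1227 0.1257] ctr [0.5111 0.0604 0.1234] ext [0.0476 0.0528 0.0103] enc ((0.5104126930236816, 0.06052658334374428), 0.02659987099468708)
shoulder z 0.09847122957639254 box ((0.5127571821212769, 0.06040901690721512), (0.07320138812065125, 0.06973768770694733), 85.00822448730469)
```

Emit:
{"fn": "step_arm", "kwargs": {"deltas": [[[0,0,0,0,0,0.15],[0,0,0,0,0,0.15],[0,0,0,0,0,0.15],[0,0,0,0,0,0.15],[0,0,0,0,0,0.15],[0,0,0,0,0,0.15],[0,0,0,0,0,0.15],[0,0,0,0,0,0.15],[0,0,0,0,0,0.15],[0,0,0,0,0,0.15]]], "fingers": -1}}

```text
time: 1.1
tool_pos: [0.191, 0.6167, 0.2222]
eef_rot: [[0.234, 0.972, -0.005], [0.972, -0.234, -0.013], [-0.014, -0.002, -1.0]]
contact_force: [-0.2, 0.0, 0.2]
width: 1.005
```

Emit:
{"fn": "step_arm", "kwargs": {"deltas": [[[-2.7,3.8,0,0,0,0],[-2.7,3.8,0,0,0,0],[-2.7,3.8,0,0,0,0],[-2.7,3.8,0,0,0,0],[-2.7,3.8,0,0,0,0],[-2.7,3.8,0,0,0,0],[-2.7,3.8,0,0,0,0],[-2.7,3.8,0,0,0,0],[-2.7,3.8,0,0,0,0],[-2.7,3.8,0,0,0,0],[-2.7,3.8,0,0,0,0],[-2.7,3.8,0,0,0,0],[-2.7,3.8,0,0,0,0],[-2.7,3.8,0,0,0,0],[-2.7,3.8,0,0,0,0]]]}}

```text
time: 2.6
tool_pos: [0.6601, 0.0712, 0.2181]
eef_rot: [[0.227, 0.974, -0.014], [0.974, -0.227, -0.018], [-0.02, -0.01, -1.0]]
contact_force: [0.0, 0.3, -0.0]
width: 1.002
```

Emit:
{"fn": "step_arm", "kwargs": {"deltas": [[[0,0,0,0,0,0.15],[0,0,0,0,0,0.15],[0,0,0,0,0,0.15],[0,0,0,0,0,0.15],[0,0,0,0,0,0.15],[0,0,0,0,0,0.15],[0,0,0,0,0,0.15],[0,0,0,0,0,0]]]}}

```text
time: 3.4
tool_pos: [0.6613, 0.063, 0.2104]
eef_rot: [[0.959, 0.282, -0.025], [0.282, -0.959, -0.019], [-0.029, 0.011, -1.0]]
contact_force: [0.5, -0.5, 0.0]
width: 1.0
```

```bash
cat > go.py <<'E'
# usage: go.py x y z yawdeg(of tool y)  -> shift (cm) and rotvec in tool axes
import sys; from h import *
from scipy.spatial.transform import Rotation as Ro
s=ctrl.sense();p=s["tool_pos"];R=s["eef_rot"]
print("t",s["time"],"p",p.round(4),"yaw",np.degrees(np.arctan2(R[1,1],R[0,1])).round(2),"zax",R[:,2].round(4),"q",s["joint_positions"].round(2),"F",s["contact_force"].round(2),"M",s["torque"].round(3),"w",round(s["width"],4))
if len(sys.argv)>3:
    g=np.array([float(v) for v in sys.argv[1:4]]);a=np.radians(float(sys.argv[4]))
    y=np.array([np.cos(a),np.sin(a),0]);z=np.array([0,0,-1.]);G=np.stack([np.cross(y,z),y,z],1)
    print("shift cm",(R.T@(g-p)*100).round(3),"rot",Ro.from_matrix(R.T@G).as_rotvec().round(4))
E
python3 go.py .648 .085 .15 -75
```

```text
t 3.4 p [0.6613 0.063  0.2104] yaw -73.6 zax [-0.0246 -0.0188 -0.9995] q [ 0.02  0.18  1.62 -0.02  1.36  1.31] F [ 0.46 -0.48  0.  ] M [-0.003 -0.073  0.006] w 1.0
shift cm [-0.484 -2.554  6.026] rot [0.0115 0.0288 0.0242]
```

Emit:
{"fn": "step_arm", "kwargs": {"deltas": [[[-0.1,-0.5,2.4,0.003,0.006,0],[-0.1,-0.5,2.4,0.003,0.006,0],[-0.1,-0.5,2.4,0.003,0.006,0],[-0.1,-0.5,2.4,0.003,0.006,0],[-0.1,-0.5,2.4,0.003,0.006,0],[0,0,-0.1,0,0,0],[0,0,-0.1,0,0,0]]]}}

```text
time: 4.1
tool_pos: [0.647, 0.0848, 0.0881]
eef_rot: [[0.953, 0.303, 0.0], [0.303, -0.953, 0.005], [0.002, -0.004, -1.0]]
contact_force: [0.8, -1.0, 0.7]
width: 1.0
```

```bash
python3 go.py .648 .085 -.001 -75
```

```text
t 4.1 p [0.647  0.0848 0.0881] yaw -72.35 zax [ 3.0e-04  4.5e-03 -1.0e+00] q [0.05 0.25 1.76 0.   1.13 1.31] F [ 0.82 -0.95  0.66] M [-0.05   0.009  0.036] w 0.9996
shift cm [0.088 0.051 8.909] rot [-0.0043 -0.0016  0.0462]
```

Emit:
{"fn": "step_arm", "kwargs": {"deltas": [[[0.02,0,1.9,-0.001,0,0],[0.02,0,1.9,-0.001,0,0],[0.02,0,1.9,-0.001,0,0],[0.02,0,1.9,-0.001,0,0],[0,0,0.4,0,0,0],[0,0,0,0,0,0]]]}}

```text
time: 4.7
tool_pos: [0.6576, 0.0846, 0.0188]
eef_rot: [[0.951, 0.31, 0.02], [0.31, -0.951, 0.001], [0.02, 0.006, -1.0]]
contact_force: [0.6, -0.2, 0.5]
width: 1.0
```

```bash
python3 go.py .648 .085 -.001 -72.5
```

```text
t 4.7 p [0.6576 0.0846 0.0188] yaw -71.96 zax [ 2.030e-02  7.000e-04 -9.998e-01] q [ 0.05  0.35  1.77 -0.    1.    1.3 ] F [ 0.58 -0.17  0.46] M [ 0.037 -0.     0.025] w 0.9997
shift cm [-0.943 -0.347  1.965] rot [ 0.0055 -0.0196  0.0096]
```

Emit:
{"fn": "step_arm", "kwargs": {"deltas": [[[-0.45,-0.15,0.1,0.003,-0.01,0.005],[-0.35,-0.1,0.5,0.002,-0.006,0.003],[-0.1,-0.05,0.5,0,-0.003,0],[0,0,0.3,0,0,0],[0,0,0,0,0,0]]]}}

```text
time: 5.2
tool_pos: [0.6509, 0.0847, 0.0093]
eef_rot: [[0.953, 0.302, 0.007], [0.302, -0.953, -0.0], [0.007, 0.002, -1.0]]
contact_force: [-1.0, 0.4, -0.1]
width: 1.0
```

```bash
python3 go.py .648 .085 -.001 -72.5
```

```text
t 5.2 p [0.6509 0.0847 0.0093] yaw -72.4 zax [ 6.9e-03 -1.0e-04 -1.0e+00] q [ 0.05  0.35  1.78 -0.    1.    1.31] F [-0.97  0.38 -0.06] M [-0.019 -0.051  0.023] w 1.0004
shift cm [-0.271 -0.117  1.023] rot [ 0.0022 -0.0065  0.0017]
```

Emit:
{"fn": "step_arm", "kwargs": {"deltas": [[[-0.15,-0.05,0.5,0.001,-0.004,0],[-0.1,-0.05,0.5,0,-0.003,0],[-0.05,0,0.3,0,0,0],[0,0,-0.05,0,0,0]]]}}

```text
time: 5.6
tool_pos: [0.6472, 0.0848, -0.0048]
eef_rot: [[0.953, 0.302, -0.001], [0.302, -0.953, -0.001], [-0.002, 0.001, -1.0]]
contact_force: [0.6, -0.0, 1.2]
width: 0.999
```

```bash
python3 go.py .648 .085 -.001 -72.5
```

```text
t 5.6 p [ 0.6472  0.0848 -0.0048] yaw -72.39 zax [-0.0014 -0.0014 -1.    ] q [ 0.05  0.37  1.79 -0.    0.99  1.31] F [ 0.6  -0.05  1.17] M [ 0.004  0.021 -0.004] w 0.9991
shift cm [ 0.084  0.004 -0.378] rot [0.0009 0.0018 0.0019]
```

Emit:
{"fn": "step_arm", "kwargs": {"deltas": [[[0.05,0,-0.45,0,0.001,0],[0,0,-0.1,0,0,0]]]}}

```text
time: 5.8
tool_pos: [0.6475, 0.0849, 0.0007]
eef_rot: [[0.953, 0.303, -0.001], [0.303, -0.953, -0.001], [-0.001, 0.001, -1.0]]
contact_force: [0.5, 0.5, 0.2]
width: 1.001
```

Emit:
{"fn": "step_arm", "kwargs": {"deltas": [[[0,0,-0.08,0,0,0],[0,0,-0.08,0,0,0],[0,0,-0.08,0,0,0],[0,0,-0.08,0,0,0],[0,0,-0.08,0,0,0],[0,0,-0.08,0,0,0]]], "fingers": 1, "newtons": 35}}

```text
time: 6.4
tool_pos: [0.6484, 0.085, 0.0073]
eef_rot: [[0.953, 0.303, 0.001], [0.303, -0.953, -0.001], [0.001, 0.001, -1.0]]
contact_force: [-0.3, 0.6, -0.5]
width: 0.715
```

```bash
python3 go.py .648 .085 -.001 -72.5
```

```text
t 6.4 p [0.6484 0.085  0.0073] yaw -72.39 zax [ 9.0e-04 -1.1e-03 -1.0e+00] q [ 0.05  0.35  1.78 -0.    1.    1.31] F [-0.32  0.63 -0.49] M [ 0.041  0.049 -0.025] w 0.7153
shift cm [-0.033 -0.016  0.831] rot [ 0.0013 -0.0005  0.002 ]
```

Emit:
{"fn": "step_arm", "kwargs": {"deltas": [[[0,0,0.05,0,0,0],[0,0,0.05,0,0,0],[0,0,0.3,0,0,0],[0,0,0.4,0,0,0],[0,0,0.3,0,0,0]]], "fingers": 0.0}}

```text
time: 6.9
tool_pos: [0.6494, 0.085, 0.0034]
eef_rot: [[0.953, 0.303, -0.001], [0.303, -0.953, -0.002], [-0.002, 0.001, -1.0]]
contact_force: [-6.5, -1.0, 12.7]
width: 0.716
```

```bash
python3 go.py .648 .085 -.002 -72.5
```

```text
t 6.9 p [0.6494 0.085  0.0034] yaw -72.36 zax [-0.0014 -0.0015 -1.    ] q [ 0.05  0.36  1.78 -0.    1.    1.31] F [-6.51 -0.97 12.71] M [-0.059  1.052 -0.014] w 0.7165
shift cm [-0.13  -0.037  0.538] rot [0.001  0.0018 0.0024]
```

Emit:
{"fn": "step_arm", "kwargs": {"deltas": [[[0,0,-0.1,0,0,0],[0,0,0,0,0,0],[-0.05,0,0.2,0,0,0],[-0.05,0,0.3,0,0.001,0],[0,0,0.2,0,0,0]]], "fingers": -0.8}}

```text
time: 7.4
tool_pos: [0.6486, 0.0847, -0.003]
eef_rot: [[0.953, 0.303, 0.001], [0.303, -0.953, -0.001], [0.0, 0.001, -1.0]]
contact_force: [-0.8, -0.1, -0.3]
width: 0.898
```

```bash
python3 go.py .648 .085 -.002 -72.5
```

```text
t 7.4 p [ 0.6486  0.0847 -0.003 ] yaw -72.36 zax [ 6.0e-04 -1.2e-03 -1.0e+00] q [ 0.05  0.37  1.78 -0.    0.99  1.31] F [-0.76 -0.09 -0.27] M [-0.004  0.009 -0.049] w 0.8983
shift cm [-0.053 -0.045 -0.1  ] rot [ 0.0013 -0.0002  0.0024]
```

Emit:
{"fn": "step_arm", "kwargs": {"deltas": [[[-0.03,-0.02,-0.12,0,0,0],[0,0,-0.02,0,0,0],[0,0,-0.02,0,0,0],[0,0,-0.02,0,0,0],[0,0,-0.02,0,0,0]]], "fingers": 1}}

```text
time: 7.9
tool_pos: [0.6473, 0.0848, -0.0025]
eef_rot: [[0.953, 0.303, -0.002], [0.303, -0.953, -0.001], [-0.002, 0.001, -1.0]]
contact_force: [0.1, -0.5, -0.7]
width: 0.719
```

```bash
python3 go.py .648 .085 .17 -72.5
```

```text
t 7.9 p [ 0.6473  0.0848 -0.0025] yaw -72.37 zax [-0.0017 -0.0012 -1.    ] q [ 0.05  0.37  1.79 -0.    0.99  1.31] F [ 0.07 -0.46 -0.69] M [ 0.02  -0.044 -0.   ] w 0.7188
shift cm [ 3.5000e-02  1.1000e-02 -1.7246e+01] rot [0.0006 0.002  0.0023]
```

Emit:
{"fn": "step_arm", "kwargs": {"deltas": [[[0,0,-0.8,0,0,0],[0,0,-2.2,0,0,0],[0,0,-2.2,0,0,0],[0,0,-2.2,0,0,0],[0,0,-2.2,0,0,0],[0,0,-2.2,0,0,0],[0,0,-2.2,0,0,0],[0,0,-2.2,0,0,0],[0,0,-2.2,0,0,0],[0,0,-0.1,0,0,0],[0,0,-0.1,0,0,0]]]}}

```text
time: 9.0
tool_pos: [0.646, 0.0849, 0.1932]
eef_rot: [[0.953, 0.303, -0.004], [0.303, -0.953, -0.001], [-0.004, 0.0, -1.0]]
contact_force: [-1.2, -0.4, -0.2]
width: 0.719
```

```bash
cat > look.py <<'E'
import sys; from h import *
k=sys.argv[1];o=[]
for n in("scene","top"):
    im,D=optics.capture(n);np.savez(f"{n}{k}.npz",im=im,D=D)
    if n=="scene": c=im[140:290,270:420]
    else: c=im[120:270,230:380]
    o.append(cv2.resize(c,(400,400),interpolation=cv2.INTER_CUBIC))
save(f"pics/l{k}.png",np.hstack(o))
s=ctrl.sense();p=s["tool_pos"]
for n in("scene","top"):
    f=np.load(f"{n}{k}.npz");P=cloud(n,f["D"]);h=cv2.cvtColor(f["im"],cv2.COLOR_RGB2HSV)
    m=cv2.inRange(h,(100,120,40),(125,255,255))*(np.linalg.norm(P-(p+[0,0,.0135]),axis=2)<.06)
    q=P[m>0]
    if len(q)>20:
        print(n,len(q),"min",q.min(0).round(4),"max",q.max(0).round(4),"ctr",((q.min(0)+q.max(0))/2-p).round(4),"(rel TCP)")
E
python3 go.py .5112 .0625 .17 -72.5; python3 look.py 1; python3 go.py
```

```text
t 9.0 p [0.646  0.0849 0.1932] yaw -72.37 zax [-0.0036 -0.0014 -1.    ] q [ 0.05  0.15  1.68 -0.    1.31  1.31] F [-1.16 -0.42 -0.16] M [ 0.075  0.022 -0.023] w 0.7189
shift cm [-13.518  -1.946   2.371] rot [0.0002 0.0038 0.0023]
scene 576 min [0.6193 0.0562 0.196 ] max [0.6785 0.1152 0.2224] ctr [0.0029 0.0008 0.0164] (rel TCP)
t 9.1 p [0.646  0.0849 0.1928] yaw -72.37 zax [-0.0039 -0.0013 -1.    ] q [ 0.05  0.16  1.68 -0.    1.31  1.31] F [-0.65 -0.25 -0.03] M [ 0.024 -0.009 -0.029] w 0.7209
```

View pics/l1.png

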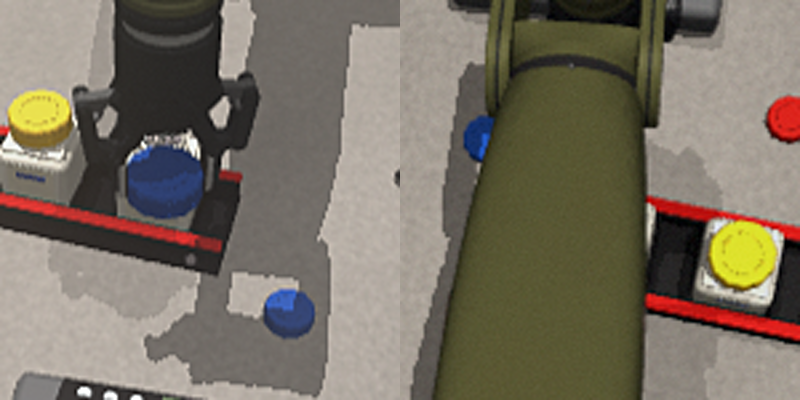

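Emit:
{"fn": "step_arm", "kwargs": {"deltas": [[[-1.8,-0.25,0,0,0.0005,0],[-1.8,-0.25,0,0,0.0005,0],[-1.8,-0.25,0,0,0.0005,0],[-1.8,-0.25,0,0,0.0005,0],[-1.8,-0.25,0,0,0.0005,0],[-1.8,-0.25,0,0,0.0005,0],[-1.8,-0.25,0,0,0.0005,0],[-0.6,-0.1,0.5,0,0,0],[0,0,1.0,0,0,0],[0,0,1.0,0,0,0],[0,0,0,0,0,0],[0,0,0,0,0,0]]]}}

```text
time: 10.3
tool_pos: [0.502, 0.0616, 0.1482]
eef_rot: [[0.953, 0.303, -0.028], [0.303, -0.953, -0.001], [-0.027, -0.008, -1.0]]
contact_force: [0.3, -0.7, 0.2]
width: 0.717
```

```bash
python3 go.py .5105 .062 .16 -72.5
```

```text
t 10.3 p [0.502  0.0616 0.1482] yaw -72.38 zax [-2.850e-02 -9.000e-04 -9.996e-01] q [ 0.02 -0.11  2.03 -0.    1.25  1.28] F [ 0.28 -0.7   0.19] M [-0.052 -0.036  0.026] w 0.7167
shift cm [ 0.792  0.215 -1.202] rot [-0.0077  0.0274  0.0021]
```

Emit:
{"fn": "step_arm", "kwargs": {"deltas": [[[0.3,0.07,-0.4,-0.003,0.012,0],[0.3,0.07,-0.5,-0.003,0.01,0],[0.2,0.05,-0.3,-0.001,0.005,0],[0,0,0,0,0,0]]]}}

```text
time: 10.7
tool_pos: [0.5129, 0.0625, 0.1621]
eef_rot: [[0.953, 0.303, 0.004], [0.303, -0.953, 0.001], [0.004, 0.0, -1.0]]
contact_force: [0.2, 0.3, -0.3]
width: 0.719
```

```bash
python3 look.py 2; python3 go.py .5105 .062 .16 -72.5
cat > m3.py <<'E'
from m2 import *
import sys
from scipy.spatial.transform import Rotation
def front(n,f,hsv,c0,zb,zt):
    # lower front silhouette cast on plane of the lower edge
    P=cloud(n,f["D"]);h=cv2.cvtColor(f["im"],cv2.COLOR_RGB2HSV)
    m=(cv2.inRange(h,*hsv)>0)&(np.hypot(P[...,0]-c0[0],P[...,1]-c0[1])<.05)&(P[...,2]>zb-.02)
    m=cv2.morphologyEx(m.astype(np.uint8),cv2.MORPH_OPEN,np.ones((2,2)))
    vs,us=np.nonzero(m); C=[]
    for u in np.unique(us): C.append((u,vs[us==u].max()+.5))
    C=np.array(C,float); w=(us.min()+us.max())/2; hw=np.ptp(us)/2
    C=C[abs(C[:,0]-w)<hw*.8]
    X=np.array([ray(n,p,zb) for p in C]); c=fit(X,.0317)
    r=np.hypot(*(X[:,:2]-c).T)
    # side (column) bounds give y at mid height
    L=[ray(n,(us.min()-.5,np.median(vs[us<=us.min()+1])),(zb+zt)/2),ray(n,(us.max()+.5,np.median(vs[us>=us.max()-1])),(zb+zt)/2)]
    return c.round(4),"rms",np.std(r).round(5),"ymid",round((L[0][1]+L[1][1])/2,4)
B=((100,120,25),(125,255,255));Y=((20,120,40),(35,255,255))
s0=np.load("scene.npz")
print("bench lid",front("scene",s0,B,(.648,.085),0,.022))
zb=.1235-.019
print("y1",front("scene",s0,Y,(.5,-.061),zb,zb+.022)); print("y2",front("scene",s0,Y,(.488,-.186),zb,zb+.022))
for k in sys.argv[1:]:
    k,x,y,z=k.split(","); x,y,z=map(float,(x,y,z))
    print("held",k,front("scene",np.load(f"scene{k}.npz"),B,(x,y),z+.0025,z+.0245),"tcp",x,y)
E
python3 m3.py 1,.646,.0849,.1928
```

```text
scene 344 min [0.487  0.0342 0.167 ] max [0.5454 0.093  0.1918] ctr [0.0038 0.0012 0.0179] (rel TCP)
top 106 min [0.489  0.0362 0.1709] max [0.5122 0.0912 0.1932] ctr [-0.0118  0.0013  0.0205] (rel TCP)
t 10.8 p [0.5124 0.0624 0.1615] yaw -72.37 zax [ 2.5e-03  8.0e-04 -1.0e+00] q [ 0.02 -0.12  2.02  0.    1.24  1.28] F [ 0.06  0.24 -0.4 ] M [ 0.014  0.031 -0.007] w 0.7218
shift cm [-0.193 -0.015  0.152] rot [ 0.     -0.0027  0.0022]
bench lid (array([0.6924, 0.0936]), 'rms', np.float64(0.00507), 'ymid', np.float64(0.0849))
y1 (array([ 0.4977, -0.0616]), 'rms', np.float64(0.00222), 'ymid', np.float64(-0.0611))
y2 (array([ 0.4861, -0.1852]), 'rms', np.float64(0.00123), 'ymid', np.float64(-0.1844))
held 1 (array([0.6448, 0.0884]), 'rms', np.float64(0.00449), 'ymid', np.float64(0.087)) tcp 0.646 0.0849
```

View pics/l2.png

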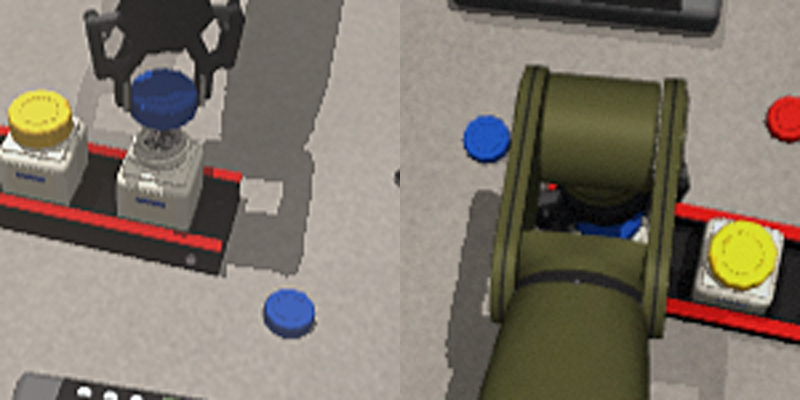

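```bash
cat > m4.py <<'E'
from h import *
from m2 import fit
def prj(n,X):
    K,R,t=cal(n);c=K@(R@np.array(X)+t);return (c[:2]/c[2]).round(2)
def sil(f,hsv,uv,n="scene"):
    h=cv2.cvtColor(f["im"],cv2.COLOR_RGB2HSV);m=cv2.inRange(h,*hsv)
    k,l,st,ce=cv2.connectedComponentsWithStats(m,connectivity=4)
    i=l[uv[1]-4:uv[1]+5,uv[0]-4:uv[0]+5].max()
    m=l==i;us=np.nonzero(m)[1]
    lo=[(u,np.nonzero(m[:,u])[0].max()+.5) for u in np.unique(us)]
    return st[i][:5],np.array(lo)
B=((105,150,40),(125,255,255));Y=((20,150,50),(35,255,255))
def rep(nm,f,hsv,uv,zb):
    st,lo=sil(f,hsv,uv); um=st[0]+(st[2]-1)/2
    X=np.array([ray("scene",p,zb)[:2] for p in lo[abs(lo[:,0]-um)<.75*st[2]/2]])
    c=fit(X,.0315)
    print(nm,st,"umid",um,"front ctr",c.round(4),"rms",np.std(np.hypot(*(X-c).T)).round(4),"proj of ctr at mid",prj("scene",[*c,zb+.011]))
if __name__=="__main__":
    s0=np.load("scene.npz");s1=np.load("scene1.npz");s2=np.load("scene2.npz")
    rep("bench",s0,B,(329,262),0)
    rep("y1",s0,Y,(284,182),.104);rep("y2",s0,Y,(240,173),.104)
    rep("y1b",s2,Y,(284,182),.104)
    rep("held1",s1,B,(331,210),.1953);print(prj("scene",[.646,.0849,.2063]))
    rep("held2",s2,B,(331,180),.1643);print(prj("scene",[.5128,.0625,.1755]))
E
python3 m4.py
```

```text
bench [317 250  25  20 349] umid 329.0 front ctr [0.6887 0.086 ] rms 0.0058 proj of ctr at mid [327.52 275.39]
y1 [273 174  24  18 322] umid 284.5 front ctr [ 0.4792 -0.0708] rms 0.0031 proj of ctr at mid [283.83 179.62]
y2 [230 166  24  20 338] umid 241.5 front ctr [ 0.4815 -0.1904] rms 0.0009 proj of ctr at mid [241.24 174.94]
y1b [273 174  24  21 393] umid 284.5 front ctr [ 0.4938 -0.0661] rms 0.0008 proj of ctr at mid [284.15 183.43]
held1 [327 209   1   1   1] umid 327.0 front ctr [0.6651 0.0975] rms 0.0 proj of ctr at mid [335.66 214.85]
[331.24 207.63]
held2 [     0      0    640    400 233663] umid 319.5 front ctr [1.0021 0.1264] rms 0.1053 proj of ctr at mid [319.45 392.8 ]
[330.91 176.71]
```

```bash
cat > m5.py <<'E'
from m4 import *
def sil2(f,col,uv):
    r,g,b=[f["im"][...,i].astype(float) for i in range(3)]
    m=((b>1.5*r+8)&(b>1.15*g+4)) if col=="b" else ((r>1.6*b+8)&(g>1.4*b+8))
    k,l,st,ce=cv2.connectedComponentsWithStats(m.astype(np.uint8),connectivity=4)
    w=l[uv[1]-5:uv[1]+6,uv[0]-5:uv[0]+6];i=np.bincount(w[w>0]).argmax()
    m=l==i;us=np.nonzero(m)[1]
    return st[i],np.array([(u,np.nonzero(m[:,u])[0].max()+.5) for u in np.unique(us)])
def rep2(nm,f,col,uv,zb,v=0):
    st,lo=sil2(f,col,uv);um=st[0]+(st[2]-1)/2
    X=np.array([ray("scene",p,zb)[:2] for p in lo[abs(lo[:,0]-um)<.8*st[2]/2]]);c=fit(X,.0315)
    print(nm,st,"umid",um,"ctr",c.round(4),"rms",np.std(np.hypot(*(X-c).T)).round(4),"proj",prj("scene",[*c,zb+.011]))
    if v: print(lo[:,1])
if __name__=="__main__":
    s0,s1,s2=[np.load(f"scene{k}.npz") for k in("","1","2")]
    rep2("bench",s0,"b",(329,262),0,1)
    for s in(s0,s1,s2): rep2("y1",s,"y",(284,182),.104);rep2("y2",s,"y",(240,173),.104)
    rep2("held1",s1,"b",(331,210),.1953,1);print(prj("scene",[.646,.0849,.2063]))
    rep2("held2",s2,"b",(331,180),.1643,1);print(prj("scene",[.5128,.0625,.1755]))
E
python3 m5.py
```

```text
bench [317 249  25  22 419] umid 329.0 ctr [0.6926 0.0909] rms 0.0053 proj [329.23 277.03]
[262.5 266.5 266.5 266.5 268.5 268.5 268.5 269.5 269.5 269.5 270.5 270.5
 270.5 269.5 269.5 269.5 269.5 269.5 269.5 268.5 268.5 266.5 266.5 265.5
 263.5]
y1 [273 174  24  22 428] umid 284.5 ctr [ 0.4946 -0.0644] rms 0.0011 proj [284.7  183.68]
y2 [229 165  25  22 408] umid 241.0 ctr [ 0.4827 -0.1896] rms 0.0012 proj [241.4  175.25]
y1 [273 174  24  22 430] umid 284.5 ctr [ 0.4946 -0.0644] rms 0.0011 proj [284.7  183.68]
y2 [229 165  25  22 408] umid 241.0 ctr [ 0.4827 -0.1896] rms 0.0012 proj [241.4  175.25]
y1 [273 174  24  22 429] umid 284.5 ctr [ 0.4946 -0.0644] rms 0.0011 proj [284.7  183.68]
y2 [229 165  25  22 408] umid 241.0 ctr [ 0.4827 -0.1896] rms 0.0012 proj [241.4  175.25]
held1 [318 195  28  27 638] umid 331.5 ctr [0.7015 0.0955] rms 0.0053 proj [331.94 227.7 ]
[215.5 216.5 217.5 218.5 218.5 219.5 220.5 220.5 220.5 220.5 221.5 221.5
 221.5 221.5 221.5 221.5 220.5 220.5 220.5 220.5 220.5 219.5 218.5 218.5
 217.5 216.5 215.5 213.5]
[331.24 207.63]
held2 [319 166  25  23 442] umid 331.0 ctr [0.5098 0.0605] rms 0.001 proj [330.29 175.88]
[173.5 183.5 184.5 185.5 186.5 186.5 187.5 187.5 187.5 187.5 187.5 188.5
 187.5 187.5 187.5 187.5 187.5 187.5 186.5 186.5 185.5 184.5 184.5 183.5
 180.5]
[330.91 176.71]
```

```bash
cat > m6.py <<'E'
from m4 import *
from scipy.optimize import least_squares
S=8
def silS(f,col,uv):
    u0,v0=uv[0]-24,uv[1]-24
    c=cv2.resize(f["im"][v0:v0+48,u0:u0+48],None,fx=S,fy=S,interpolation=cv2.INTER_LINEAR).astype(float)
    r,g,b=c[...,0],c[...,1],c[...,2]
    m=((b>1.5*r+8)&(b>1.15*g+4)) if col=="b" else ((r>1.6*b+8)&(g>1.4*b+8))
    k,l,st,ce=cv2.connectedComponentsWithStats(m.astype(np.uint8),connectivity=4)
    i=st[1:,4].argmax()+1;m=l==i;us=np.unique(np.nonzero(m)[1])
    T=lambda a,o:(np.asarray(a)+.5)/S-.5+o
    lo=np.array([(T(u,u0),T(np.nonzero(m[:,u])[0].max()+.5,v0)) for u in us])
    return lo,T(us.min()-.5,u0),T(us.max()+.5,u0)
def ctr(f,col,uv,zb):
    lo,a,b=silS(f,col,uv);um=(a+b)/2;hw=(b-a)/2
    X=np.array([ray("scene",p,zb)[:2] for p in lo[abs(lo[:,0]-um)<.8*hw]])
    r=least_squares(lambda c:np.hypot(X[:,0]-c[0],X[:,1]-c[1])-.0315,X.mean(0)-[.025,0],loss="soft_l1",f_scale=.001)
    # y from the silhouette midpoint at x of fit, mid-height
    c=r.x; y=c[1]
    for _ in range(4): y+=(um-prj("scene",[c[0],y,zb+.011])[0])/(prj("scene",[c[0],y+.01,zb+.011])[0]-prj("scene",[c[0],y,zb+.011])[0])*.01
    return c.round(4),"rms",np.sqrt(np.mean(r.fun**2)).round(4),"umid",um.round(2),"w",(b-a).round(2),"y_from_sides",round(y,4)
if __name__=="__main__":
    s0,s1,s2=[np.load(f"scene{k}.npz") for k in("","1","2")]
    print("bench",ctr(s0,"b",(329,260),0))
    print("y1",ctr(s0,"y",(284,184),.104));print("y2",ctr(s0,"y",(241,176),.104))
    print("held1",ctr(s1,"b",(331,208),.1953),"tcp .646 .0849");print("held2",ctr(s2,"b",(331,177),.1643),"tcp .5128 .0625")
    # neck: column edges of neck against shoulder, row profile
    g=s0["im"].astype(int).sum(2)//3
    for v in range(184,206,1): print(v,g[v,312:350])
E
python3 m6.py
```

```text
bench (array([0.6353, 0.0804]), 'rms', np.float64(0.0012), 'umid', np.float64(329.06), 'w', np.float64(24.88), 'y_from_sides', np.float64(0.0807))
y1 (array([ 0.4946, -0.065 ]), 'rms', np.float64(0.0006), 'umid', np.float64(284.38), 'w', np.float64(24.25), 'y_from_sides', np.float64(-0.0653))
y2 (array([ 0.4825, -0.1898]), 'rms', np.float64(0.0006), 'umid', np.float64(241.19), 'w', np.float64(24.38), 'y_from_sides', np.float64(-0.1903))
held1 (array([0.6435, 0.0842]), 'rms', np.float64(0.0006), 'umid', np.float64(331.62), 'w', np.float64(28.25), 'y_from_sides', np.float64(0.0853)) tcp .646 .0849
held2 (array([0.5089, 0.0611]), 'rms', np.float64(0.0006), 'umid', np.float64(331.25), 'w', np.float64(24.5), 'y_from_sides', np.float64(0.0627)) tcp .5128 .0625
184 [164 164 163 163 164 166 163 160 163 165 167 168 165 164 165 166 163 168
 170 168 166 166 166 167 166 166 166 167 168 172 165 163 167 171 167 163
 165 167]
185 [166 166 163 163 163 162 164 164 164 164 164 166 161 178 198 171 172 174
 149 174 204 185 182 166 167 168 168 168 168 171 168 166 168 169 166 163
 164 169]
186 [165 169 16
[... 2484 characters left out ...]
19  99 111 137 155 134 135 173 221 172  92 131 176
 173 170]
202 [ 49  46  31 132 222 233 230 232 209 189 210 201  97  90  91  95  96 105
 103 100 118 160 104 117  94 138 154 138 157 140 216 213 144  91 110 141
 141 141]
203 [ 46  41  24 205 237 234 231 231 233 211 221 221 217 133 101  97  93 103
 108 104 111 139 108 139 139 134 123 215 217 133 222 197 117  94  96 101
 104 102]
204 [ 47  35 105 198 214 232 235 235 235 235 227 203 187 189 218 223 159 106
 137 136 136 138 141 131 149 127 206 244 220 129 219 171  98  98 102 107
 107 105]
205 [ 45  27 211 199 127 143 152 173 186 213 231 227 213 235 231 195 155 152
 163 166 166 137 159 210 216 211 238 239 172 129 211 143  95 101  85  87
  98  98]
```

```bash
python3 - <<'E'
from m4 import *
print(prj("scene",[.5067,.0598,.123]),prj("scene",[.5067,.0698,.123]))
for v in(184.3,184.7,185): print(v,ray("scene",(329.8,v),.123)+[.0235,0,0])
b=np.load("top.npz")["im"].astype(int).sum(2)//3
for v in range(190,222): print(v,b[v,293:328])
E
```

```text
[329.95 190.34] [333.77 190.82]
184.3 [0.50754673 0.05559685 0.123     ]
184.7 [0.5090749  0.05585447 0.123     ]
185 [0.51021873 0.0560473  0.123     ]
190 [ 88  83  85  84  84  84  83  77  84  80  84  83  85 101 115 114 109 113
 128 152 150 149 147 146 145 144 146 140 142 142 142 146 145 142 148]
191 [ 93  87  89  85  82  82  75  86  86  78  96 103  97  78  79  84  83  86
 103 113 117 114 132 128 147 145 143 145 147 142 144 149 150 145 145]
192 [ 57  52  58  68  74 113 154 142 151 128 162 154 136  92  98  94  99  76
  76  78  81  86  99  98 111 113 111 123 126 148 149 153 151 149 147]
193 [ 16  10  16  36  83 159 156 201 202 194 194 171 155 150 136 168 158 131
  92 110  76  96  78  76  78  81  85  99 103 113 110 110 123 120 148]
194 [  0   1   2  15  98 181 163 214 211 210 209 203 203 203 196 199 186 175
 188 184 169 157 129  81 113  76  99  76  80  76  81  84  96  99 114]
195 [  6   0   0  45 139 188 189 212 211 210 211 212 207 175 164 187 177 152
 179 211 205 191 178 164 185 164 136 135  89  89  76  79  79  83  82]
196 [ 18  12  11  66 154 175 203 210 210 211 203 158 184 185 135 
[... 3056 characters left out ...]
68 195 204 198 208 199 175 153 148 153 150
 148 167 181 190 190 206 212 208 197 194 174  74  21  12  20  21  19]
218 [130 159 167 174 162 171 180 190 193 168 178 168 170 196 195 189 196 198
 191 188 197 210 210 212 207 205 189 199 161  64   9  13  22  19  25]
219 [ 63  95 123 132 147 159 173 185 192 184 193 189 187 181 167 128 154 182
 198 206 211 213 210 211 211 200 174 192 139  57   7   6  22  23  25]
220 [ 39  64  75  75  97 138 112 141 135 145 170 185 192 194 185 181 192 192
 168 169 153 164 187 201 207 203 178 189 115  49  11  16  20  23  26]
221 [ 33  63  64  60  66  86  67  87 100 104 119 137 146 149 163 180 191 201
 193 198 191 191 193 178 175 174 197 180  93  33  11  20  20  28  33]
```

Emit:
{"fn": "step_arm", "kwargs": {"deltas": [[[-0.15,0.08,0.6,0,-0.002,0],[-0.08,0.05,1.0,0,-0.001,0],[0,0,1.0,0,0,0],[0,0,0.7,0,0,0],[0,0,0,0,0,0]]]}}

```text
time: 11.3
tool_pos: [0.5092, 0.0602, 0.1243]
eef_rot: [[0.953, 0.303, -0.003], [0.303, -0.953, -0.0], [-0.003, -0.001, -1.0]]
contact_force: [-0.5, -0.1, -0.1]
width: 0.723
```

```bash
python3 go.py .511 .0607 .126 -72.5
```

```text
t 11.3 p [0.5092 0.0602 0.1243] yaw -72.38 zax [-3.1e-03 -3.0e-04 -1.0e+00] q [ 0.01 -0.09  2.05 -0.    1.18  1.28] F [-0.45 -0.09 -0.09] M [ 0.037 -0.029  0.044] w 0.723
shift cm [ 0.19   0.011 -0.174] rot [-0.0007  0.003   0.0021]
```

Emit:
{"fn": "step_arm", "kwargs": {"deltas": [[[0.15,0,-0.05,0,0.002,0],[0.08,0,0,0,0.001,0],[0,0,0,0,0,0]]]}}

```text
time: 11.6
tool_pos: [0.5114, 0.061, 0.1243]
eef_rot: [[0.953, 0.303, -0.001], [0.303, -0.953, 0.001], [-0.001, -0.001, -1.0]]
contact_force: [-0.4, 0.3, -0.5]
width: 0.72
```

```bash
python3 look.py 3; python3 go.py .511 .0607 .114 -72.5
python3 - <<'E'
from m6 import *
s=ctrl.sense()["tool_pos"];f=np.load("scene3.npz");uv=prj("scene",s+[0,0,.0135]).round().astype(int)
print(uv,ctr(f,"b",tuple(uv),s[2]+.0025),"want ~(.5067-.509,.0598)")
E
```

```text
scene 346 min [0.4842 0.0326 0.1288] max [0.5445 0.0915 0.1535] ctr [0.0029 0.001  0.0167] (rel TCP)
top 46 min [0.4944 0.0336 0.143 ] max [0.5137 0.0854 0.1532] ctr [-0.0074 -0.0015  0.0236] (rel TCP)
t 11.7 p [0.5115 0.061  0.1245] yaw -72.38 zax [-6.e-04  7.e-04 -1.e+00] q [ 0.01 -0.08  2.05  0.    1.18  1.28] F [ 1.21  0.35 -1.19] M [-0.005 -0.03   0.016] w 0.7217
shift cm [-0.052  0.017  1.045] rot [-0.0009  0.0003  0.0022]
[330 187] (array([0.5082, 0.0598]), 'rms', np.float64(0.0006), 'umid', np.float64(330.44), 'w', np.float64(23.88), 'y_from_sides', np.float64(0.0611)) want ~(.5067-.509,.0598)
```

View pics/l3.png

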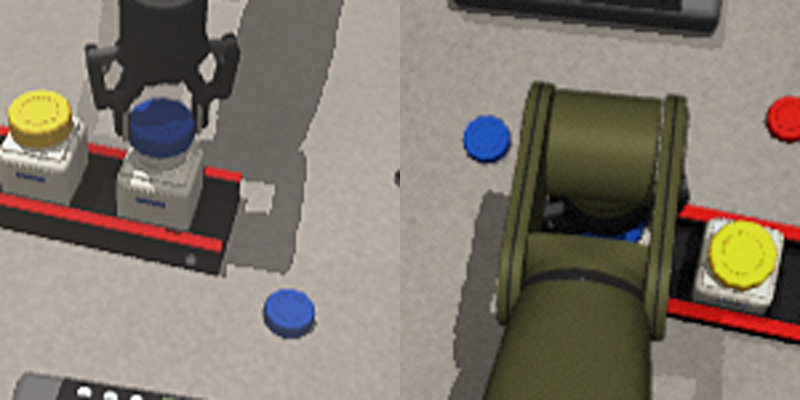

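Emit:
{"fn": "step_arm", "kwargs": {"deltas": [[[-0.08,0,0.25,0,0,0],[0,0,0.2,0,0,0],[0,0,0.2,0,0,0],[0,0,0.1,0,0,0]]]}}

```text
time: 12.1
tool_pos: [0.5111, 0.0608, 0.1173]
eef_rot: [[0.953, 0.303, 0.001], [0.303, -0.953, 0.001], [0.001, -0.0, -1.0]]
contact_force: [0.1, -0.9, -1.2]
width: 0.72
```

```bash
python3 go.py .511 .0605 .11 -72.5
```

```text
t 12.1 p [0.5111 0.0608 0.1173] yaw -72.37 zax [ 1.2e-03  7.0e-04 -1.0e+00] q [ 0.01 -0.08  2.05  0.    1.16  1.28] F [ 0.09 -0.89 -1.2 ] M [-0.011  0.026 -0.018] w 0.7204
shift cm [-0.023  0.02   0.725] rot [-0.0003 -0.0013  0.0022]
```

Emit:
{"fn": "step_arm", "kwargs": {"deltas": [[[0,0,0.15,0,0,0],[0,0,0.15,0,0,0],[0,0,0.1,0,0,0]]]}}

```text
time: 12.4
tool_pos: [0.5114, 0.0608, 0.1142]
eef_rot: [[0.953, 0.303, 0.001], [0.303, -0.953, 0.001], [0.001, -0.0, -1.0]]
contact_force: [-3.8, -0.0, 7.8]
width: 0.717
```

```bash
python3 go.py .511 .0605 .11 -72.5
```

```text
t 12.4 p [0.5114 0.0608 0.1142] yaw -72.37 zax [ 1.1e-03  7.0e-04 -1.0e+00] q [ 0.01 -0.07  2.06  0.    1.16  1.28] F [-3.77 -0.    7.85] M [-0.043  0.73  -0.028] w 0.7168
shift cm [-0.05   0.016  0.416] rot [-0.0003 -0.0013  0.0022]
```

Emit:
{"fn": "step_arm", "kwargs": {"deltas": [[[-0.07,0.02,-0.03,0,0,0],[-0.03,0,0,0,0,0],[0,0,0.05,0,0,0]]]}}

```text
time: 12.7
tool_pos: [0.511, 0.0605, 0.1146]
eef_rot: [[0.953, 0.303, 0.003], [0.303, -0.953, 0.001], [0.003, -0.0, -1.0]]
contact_force: [-1.1, 1.2, 2.3]
width: 0.715
```

```bash
python3 go.py
```

```text
t 12.7 p [0.511  0.0605 0.1146] yaw -72.38 zax [ 0.0025  0.0012 -1.    ] q [ 0.01 -0.07  2.06  0.    1.16  1.28] F [-1.05  1.16  2.3 ] M [0.032 0.152 0.013] w 0.7152
```

Emit:
{"fn": "step_arm", "kwargs": {"deltas": [[[0,0,0.05,0,0,-0.08],[0,0,0.05,0,0,-0.08],[0,0,0.05,0,0,-0.08],[0,0,0.05,0,0,-0.08]]]}}

```text
time: 13.1
tool_pos: [0.5117, 0.0611, 0.1148]
eef_rot: [[0.803, 0.596, 0.003], [0.596, -0.803, 0.003], [0.004, -0.0, -1.0]]
contact_force: [-0.9, 0.9, 3.5]
width: 0.721
```

```bash
python3 go.py
```

```text
t 13.1 p [0.5117 0.0611 0.1148] yaw -53.42 zax [ 0.0033  0.0028 -1.    ] q [ 0.01 -0.07  2.06  0.    1.16  0.94] F [-0.86  0.94  3.45] M [ 0.128  0.428 -0.114] w 0.7211
```

Emit:
{"fn": "step_arm", "kwargs": {"deltas": [[[-0.02,0.03,0.05,0,0,-0.07],[0,0,0.05,0,0,-0.07],[0,0,0.05,0,0,-0.07],[0,0,0.05,0,0,-0.07]]]}}

```text
time: 13.5
tool_pos: [0.5108, 0.0607, 0.1115]
eef_rot: [[0.597, 0.802, 0.001], [0.802, -0.597, 0.003], [0.003, -0.0, -1.0]]
contact_force: [-0.3, 1.0, -2.1]
width: 0.719
```

```bash
python3 go.py
```

```text
t 13.5 p [0.5108 0.0607 0.1115] yaw -36.68 zax [ 0.0014  0.0027 -1.    ] q [ 0.01 -0.07  2.06  0.    1.15  0.65] F [-0.33  0.99 -2.11] M [0.006 0.031 0.049] w 0.719
```

Emit:
{"fn": "step_arm", "kwargs": {"deltas": [[[0,0,0.15,0,0,0],[0,0,0.15,0,0,0],[0,0,0.12,0,0,0],[0,0,0.08,0,0,0]]]}}

```text
time: 13.9
tool_pos: [0.5113, 0.0607, 0.1095]
eef_rot: [[0.601, 0.799, 0.001], [0.799, -0.601, 0.003], [0.003, -0.001, -1.0]]
contact_force: [-2.9, 0.1, 4.9]
width: 0.718
```

```bash
python3 go.py
```

```text
t 13.9 p [0.5113 0.0607 0.1095] yaw -36.96 zax [ 9.0e-04  2.6e-03 -1.0e+00] q [ 0.01 -0.07  2.06  0.    1.15  0.66] F [-2.9   0.07  4.9 ] M [-0.108  0.484 -0.044] w 0.7176
```

Emit:
{"fn": "step_arm", "kwargs": {"deltas": [[[-0.03,0.02,0.06,0,0,0.07],[0,0,0.08,0,0,0.07],[0,0,0.08,0,0,0.07],[0,0,0.08,0,0,0.07]]]}}

```text
time: 14.3
tool_pos: [0.5115, 0.0607, 0.1084]
eef_rot: [[0.808, 0.589, 0.0], [0.589, -0.808, 0.003], [0.002, -0.002, -1.0]]
contact_force: [-2.7, -0.1, 3.8]
width: 0.719
```

```bash
python3 go.py
```

```text
t 14.3 p [0.5115 0.0607 0.1084] yaw -53.93 zax [ 5.0e-04  2.7e-03 -1.0e+00] q [ 0.01 -0.07  2.06  0.    1.15  0.95] F [-2.65 -0.06  3.79] M [-0.088  0.467  0.059] w 0.7192
```

Emit:
{"fn": "step_arm", "kwargs": {"deltas": [[[-0.03,0.02,0.08,0,0,0.08],[0,0,0.08,0,0,0.08],[-0.02,0.02,0.08,0.001,0,0.08],[0,0,0.08,0,0,0.08],[-0.01,0.01,0.08,0,0,0.08],[0,0,0.08,0,0,0.08]]]}}

```text
time: 14.9
tool_pos: [0.511, 0.0605, 0.1067]
eef_rot: [[0.993, 0.121, -0.002], [0.121, -0.993, 0.004], [-0.002, -0.004, -1.0]]
contact_force: [-1.9, 0.5, 4.1]
width: 0.717
```

```bash
python3 go.py
```

```text
t 14.9 p [0.511  0.0605 0.1067] yaw -83.04 zax [-0.0023  0.0038 -1.    ] q [ 0.01 -0.06  2.06  0.    1.15  1.46] F [-1.89  0.47  4.12] M [-0.029  0.409  0.118] w 0.7167
```

Emit:
{"fn": "step_arm", "kwargs": {"deltas": [[[-0.02,0,0.08,0.001,0.001,0.08],[0,0,0.08,0.001,0.001,0.08],[-0.01,0,0.08,0.001,0,0.08],[0,0,0.08,0,0,0.08],[-0.01,0,0.08,0,0,0.08],[0,0,0.08,0,0,0.08],[0,0,0.08,0,0,0.08],[0,0,0.08,0,0,0.08]]]}}

```text
time: 15.7
tool_pos: [0.5104, 0.0608, 0.1044]
eef_rot: [[0.849, -0.528, -0.003], [-0.528, -0.849, 0.006], [-0.006, -0.004, -1.0]]
contact_force: [-1.8, 0.2, 3.5]
width: 0.725
```

```bash
python3 go.py .511 .0607 .1018 -125
```

```text
t 15.7 p [0.5104 0.0608 0.1044] yaw -121.88 zax [-0.0034  0.0064 -1.    ] q [ 0.01 -0.06  2.06  0.01  1.14  2.13] F [-1.81  0.24  3.48] M [0.055 0.446 0.06 ] w 0.7248
shift cm [ 0.058 -0.026  0.261] rot [-0.0034  0.0063  0.0544]
```

Emit:
{"fn": "step_arm", "kwargs": {"deltas": [[[0.02,-0.01,0.08,-0.001,0.003,0.08],[0.01,0,0.08,-0.001,0.002,0.08],[0,0,0.08,0,0.001,0.08],[0,0,0.08,0,0,0.08],[0,0,0.08,0,0,0.08]]]}}

```text
time: 16.2
tool_pos: [0.5102, 0.0611, 0.1031]
eef_rot: [[0.557, -0.831, -0.003], [-0.831, -0.557, 0.001], [-0.003, 0.002, -1.0]]
contact_force: [-1.8, -0.6, 4.4]
width: 0.717
```

```bash
python3 go.py .511 .0607 .1018 -145
```

```text
t 16.2 p [0.5102 0.0611 0.1031] yaw -146.18 zax [-0.0027  0.0013 -1.    ] q [ 0.01 -0.06  2.06  0.    1.14  2.56] F [-1.77 -0.56  4.41] M [0.017 0.354 0.09 ] w 0.7166
shift cm [ 0.078 -0.046  0.129] rot [ 0.0015  0.0026 -0.0206]
```

Emit:
{"fn": "step_arm", "kwargs": {"deltas": [[[0,0,-0.03,0,0,0],[0,0,0,0,0,0],[0,0,0,0,0,0],[0.02,-0.01,0,0,0,-0.1],[0,0,0,0,0,-0.14],[0,0,0,0,0,-0.14],[0,0,0,0,0,-0.14],[0,0,0,0,0,-0.14]]], "fingers": -0.8}}

```text
time: 17.0
tool_pos: [0.51, 0.0607, 0.1019]
eef_rot: [[0.958, -0.288, -0.003], [-0.288, -0.958, 0.001], [-0.004, 0.0, -1.0]]
contact_force: [-0.6, -0.3, -0.1]
width: 0.9
```

```bash
python3 go.py .511 .0607 .1031 -56.2
```

```text
t 17.0 p [0.51   0.0607 0.1019] yaw -106.73 zax [-3.5e-03  9.0e-04 -1.0e+00] q [ 0.01 -0.06  2.06  0.    1.14  1.88] F [-0.58 -0.25 -0.14] M [-0.022  0.024  0.005] w 0.9
shift cm [ 0.092 -0.028 -0.117] rot [-0.0014  0.0034 -0.8819]
```

Emit:
{"fn": "step_arm", "kwargs": {"deltas": [[[0.03,-0.01,-0.04,0,0.002,-0.14],[0.01,0,-0.04,0,0.001,-0.14],[0,0,-0.04,0,0,-0.14],[0,0,-0.04,0,0,-0.14],[0,0,-0.04,0,0,-0.14],[0,0,-0.04,0,0,-0.14],[0,0,0,0,0,-0.04],[0,0,0,0,0,0]]]}}

```text
time: 17.8
tool_pos: [0.5099, 0.0604, 0.1027]
eef_rot: [[0.807, 0.591, -0.002], [0.591, -0.807, -0.0], [-0.002, -0.001, -1.0]]
contact_force: [0.3, -0.4, 0.5]
width: 0.901
```

```bash
python3 go.py .5105 .0608 .1031 -56.2
```

```text
t 17.8 p [0.5099 0.0604 0.1027] yaw -53.77 zax [-2.e-03 -1.e-04 -1.e+00] q [ 0.01 -0.06  2.07 -0.    1.14  0.95] F [ 0.25 -0.4   0.49] M [ 0.036 -0.016 -0.011] w 0.9012
shift cm [ 0.078  0.001 -0.043] rot [-0.0011  0.0017  0.0424]
```

Emit:
{"fn": "step_arm", "kwargs": {"deltas": [[[0.05,0,-0.03,0,0.001,0.045],[0,0,0,0,0,0],[0,0,0,0,0,0],[0,0,0,0,0,0],[0,0,0,0,0,0]]], "fingers": 1, "newtons": 40}}

```text
time: 18.3
tool_pos: [0.5108, 0.0604, 0.1033]
eef_rot: [[0.833, 0.553, -0.0], [0.553, -0.833, 0.0], [-0.0, -0.0, -1.0]]
contact_force: [-0.3, -0.2, 0.7]
width: 0.716
```

```bash
python3 go.py .5105 .0608 .1031 -56.2
```

```text
t 18.3 p [0.5108 0.0604 0.1033] yaw -56.44 zax [-1.e-04  1.e-04 -1.e+00] q [ 0.01 -0.06  2.06  0.    1.14  1.  ] F [-0.31 -0.24  0.68] M [-0.071  0.05  -0.018] w 0.7164
shift cm [ 0.    -0.048  0.019] rot [-0.0001  0.     -0.0042]
```

Emit:
{"fn": "step_arm", "kwargs": {"deltas": [[[0,0,0.06,0,0,0.07],[0,0,0.08,0,0,0.07],[0,0,0.08,0,0,0.07],[0,0,0.08,0,0,0.07]]]}}

```text
time: 18.7
tool_pos: [0.5115, 0.0606, 0.1027]
eef_rot: [[0.956, 0.293, 0.001], [0.293, -0.956, 0.0], [0.001, -0.0, -1.0]]
contact_force: [-1.7, 1.6, 4.9]
width: 0.721
```

```bash
python3 go.py
```

```text
t 18.7 p [0.5115 0.0606 0.1027] yaw -72.99 zax [ 7.e-04  3.e-04 -1.e+00] q [ 0.01 -0.06  2.06  0.    1.14  1.29] F [-1.73  1.58  4.94] M [0.113 0.341 0.045] w 0.721
```

Emit:
{"fn": "step_arm", "kwargs": {"deltas": [[[-0.03,0.02,0.08,0,0,0.06],[0,0,0.06,0,0,0.06],[0,0,0.06,0,0,0.06],[0,0,0.06,0,0,0.06]]]}}

```text
time: 19.1
tool_pos: [0.5124, 0.0613, 0.1028]
eef_rot: [[0.999, 0.048, 0.003], [0.048, -0.999, 0.002], [0.003, -0.002, -1.0]]
contact_force: [-1.9, -0.3, 3.2]
width: 0.717
```

```bash
python3 go.py
```

```text
t 19.1 p [0.5124 0.0613 0.1028] yaw -87.22 zax [ 0.0032  0.0017 -1.    ] q [ 0.01 -0.06  2.06  0.    1.13  1.54] F [-1.93 -0.35  3.19] M [-0.135  0.215  0.132] w 0.7169
```

Emit:
{"fn": "step_arm", "kwargs": {"deltas": [[[-0.06,0.03,0.04,0,-0.001,0.04],[-0.03,0,0.04,0,-0.001,0.04],[0,0,0.04,0,0,0.04]]]}}

```text
time: 19.4
tool_pos: [0.5118, 0.0609, 0.1027]
eef_rot: [[0.997, -0.074, 0.001], [-0.074, -0.997, 0.0], [0.001, -0.001, -1.0]]
contact_force: [-1.4, -0.4, 4.3]
width: 0.72
```

```bash
python3 go.py
```

```text
t 19.4 p [0.5118 0.0609 0.1027] yaw -94.26 zax [ 1.3e-03  5.0e-04 -1.0e+00] q [ 0.01 -0.06  2.06  0.    1.13  1.66] F [-1.42 -0.44  4.34] M [-0.296  0.399  0.14 ] w 0.7198
```

Emit:
{"fn": "step_arm", "kwargs": {"deltas": [[[-0.03,0,0.03,0,0,0.04],[0,0,0.03,0,0,0.04]]]}}

```text
time: 19.6
tool_pos: [0.5112, 0.0606, 0.1027]
eef_rot: [[0.988, -0.154, 0.0], [-0.154, -0.988, -0.001], [0.001, 0.001, -1.0]]
contact_force: [-2.3, 1.1, 3.0]
width: 0.716
```

```bash
python3 go.py
```

```text
t 19.6 p [0.5112 0.0606 0.1027] yaw -98.88 zax [ 4.0e-04 -1.1e-03 -1.0e+00] q [ 0.01 -0.06  2.06 -0.    1.14  1.74] F [-2.35  1.09  2.99] M [-0.289  0.39   0.304] w 0.7159
```

Emit:
{"fn": "step_arm", "kwargs": {"deltas": [[[0,0,-0.02,0,0,0],[0,0,0,0,0,0],[0,0,0,0,0,0],[0,0,0,0,0,0]]], "fingers": -0.9}}

```text
time: 20.0
tool_pos: [0.5106, 0.0608, 0.102]
eef_rot: [[0.988, -0.153, -0.001], [-0.153, -0.988, -0.001], [-0.001, 0.001, -1.0]]
contact_force: [0.5, 0.3, -0.5]
width: 0.949
```

Emit:
{"fn": "step_arm", "kwargs": {"deltas": [[[0,0,-0.8,0,0,0],[0,0,-1.5,0,0,0],[0,0,-2.0,0,0,0],[0,0,-2.5,0,0,0],[0,0,-2.5,0,0,0],[0,0,-2.5,0,0,0],[0,0,-2.0,0,0,0],[0,0,-0.1,0,0,0],[0,0,-0.1,0,0,0]]]}}

```text
time: 20.9
tool_pos: [0.5114, 0.0609, 0.2566]
eef_rot: [[0.988, -0.152, 0.007], [-0.152, -0.988, -0.0], [0.006, -0.001, -1.0]]
contact_force: [-0.5, 0.1, 0.4]
width: 0.954
```

```bash
python3 go.py; python3 look.py 4; python3 - <<'E'
from m6 import *
f=np.load("scene4.npz")
print(ctr(f,"b",(330,192),.1045),"expect ~(.507,.0598)")
P=cloud("scene",f["D"]);h=cv2.cvtColor(f["im"],cv2.COLOR_RGB2HSV)
m=cv2.inRange(h,(100,100,30),(125,255,255))>0
for nm,mm,c in(("blue",m,(.511,.061)),("y1",cv2.inRange(h,(20,120,40),(35,255,255))>0,(.5,-.062))):
    q=P[mm&(np.hypot(P[...,0]-c[0],P[...,1]-c[1])<.027)];z=q[:,2];q=q[z>np.percentile(z,50)]
    A=np.c_[q[:,:2]-c,np.ones(len(q))];print(nm,len(q),"top z",np.median(q[:,2]).round(4),"tilt",np.linalg.lstsq(A,q[:,2],rcond=None)[0][:2].round(3))
E
```

```text
t 20.9 p [0.5114 0.0609 0.2566] yaw -98.73 zax [ 6.5e-03 -2.0e-04 -1.0e+00] q [ 0.01 -0.2   1.92 -0.    1.41  1.74] F [-0.52  0.15  0.38] M [ 0.007  0.035 -0.039] w 0.954
(array([0.5056, 0.059 ]), 'rms', np.float64(0.0009), 'umid', np.float64(329.69), 'w', np.float64(24.12), 'y_from_sides', np.float64(0.059)) expect ~(.507,.0598)
blue 120 top z 0.1295 tilt [0.003 0.003]
y1 122 top z 0.1294 tilt [-0.008 -0.005]
```

View pics/l4.png

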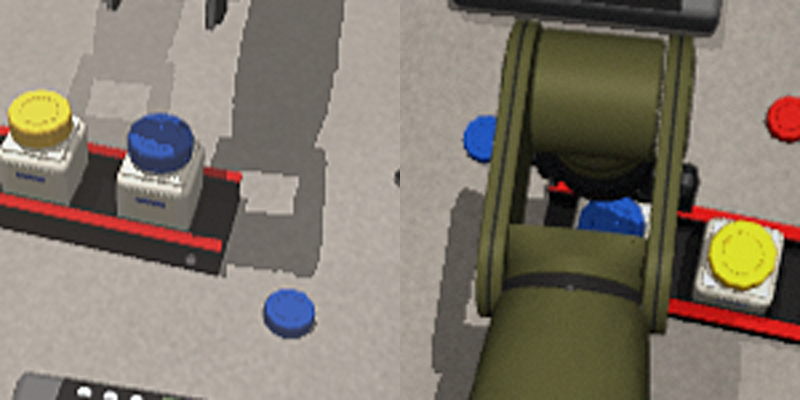

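The lid sits level on the canister in the scene view, at about crop px (161,140). Its top reads 0.1295 m, against 0.1294 m for the closed neighbour. The gripper is clear of everything, so I hand in.

```bash
python3 -c "
from rig import ctrl
print(ctrl.close_job())"
```

```text
the job is handed in; nothing more can be done
None
```

The large blue lid is on the open canister, screwed fully home, and the job is handed in at about 21 s of the 67 s allowed. No verdict was reported.

- **Drop into the thread:** I set the lid level on the thread and turned it backwards about 35° under 2–4 N (about 8 N at first touch). It dropped about 5 mm.
- **Screwing down:** I then turned it clockwise with one regrip. It sank along the thread, stopped sinking, and turned stiff within about 25° more.
- **Tightness:** The last torque reading was 0.30 N m, between snug (0.2) and too tight (0.6).
- **Final checks:** The lid is level, and its top height matches the closed neighbour (0.1295 m against 0.1294 m). The gripper is open, well above the lid and touching nothing.

**Disagreements and slips:**
- The two cameras differed by about 4 mm in y. I followed the scene camera, and contact confirmed it.
- The measured drop was about 5 mm, not the expected 7 mm. My likely explanation is that I turned slightly past the thread end, since the lid then sank at the thread's pitch.
- My first grip on the bench was too high, and I pressed the lid on the bench with about 13 N before regripping.
- I did not re-measure the other bench items. The arm did not touch any of them as far as the pictures and forces show.

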